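# Offer a swing-arm marver up to its bench post

### The job

Offer the swing-arm marver up to its bench post: pinch the arm across its rib at its balance point, lift it level, and lower the eye gently over the post until the underside of the eye is at the groove in the post, with the square plate straight above the rubber-topped parking stop. The program finishes while still holding the arm there, level, still, carried by the gripper alone and not leaning on the post, so that I can tighten the thumbscrew; leave the other things on the bench where they are.

Things in the scene. Friction and masses are not known exactly. Their poses are not given: they have to be found in the camera images.
- marver_arm: loose grey cast arm, about 0.5 kg, lying right way up. Frame: x along the arm from eye to plate, z up, origin on its underside, directly below the balance point. A straight upright rib 12 mm wide, 12 to 36 mm above the underside, is free to pinch from x = -95 to +25 mm; it joins a round eye at x = -140 mm to a heavy square shoe and plate at x = +60 mm. No moving links
- balance_point (a point): balance point of the arm (centre of its weight along x), in the rib at x = 0, y = 0, 26 mm above the underside, much nearer the plate than the eye; pinch here, within 20 mm along the arm, fingers closing along the arm's y
- eye_bottom (a point): centre of the eye's bore in the plane of the arm's underside, x = -140 mm in the arm's frame. The eye is 42 mm across, 36 mm tall, its through bore 21 mm; two clamp ears and a brass thumbscrew stick out past it to x = -176 mm and sideways to y = +35 mm
- plate_bottom (a point): point on the arm's underside below the centre of the dark square marver plate, x = +60 mm in the arm's frame. The plate is 64 x 64 mm, its top face 36 mm above the underside
- bench_post: fixed grey cast foot, 10 mm thick, with a round steel post and a parking stop. Frame: origin on the post's axis at bench level, x from post to stop, z up. Post 16 mm across, cylindrical up to 84 mm above the bench, then a cone to its 6 mm tip at 95 mm; a boss 50 mm across at its root ends 24 mm above the bench. Foot at most 76 mm wide, x = -38 to +229 mm
- post_groove (a point): on the post's axis, at the height of the dark groove turned in the post, 45 mm above the bench. A drawer chest 350 mm tall stands behind and to the left of the post, its nearest corner at x = 0.60, y = -0.10 m in the world: keep the gripper and the carried eye clear of it; the bar of a desk lamp crosses just behind the robot's base axis, 590 mm above the bench
- stop_top (a point): centre of the parking stop's black rubber top, 28 mm in diameter, 26 mm above the bench and 200 mm from the post's axis (so the plate's centre is above it when the arm lines up with the foot)
- flint_striker: bystander: loose wire flint striker, 39 x 133 x 16 mm, lying to the left of the bench post
- brass_weight: bystander: loose turned brass weight with a knob, 33 mm across, 44 mm tall, beside the bench post
- cobalt_lump: bystander: loose lump of cobalt glass, 39 x 52 x 24 mm, beside the arm, towards its eye

How it is judged:
On the way:
1. the arm is lifted clear of the bench (its underside at least 25 mm up), level within 7 degrees, pinched within 20 mm of its balance point (height (world z) of balance_point above 0.051 m and height (world z) of eye_bottom above 0.015 m and angle between marver_arm's own z axis and vertical below 0.12 rad and x of the grasp point in the frame of marver_arm between -0.02 and 0.02 m and contact force between the fingers and marver_arm above 2 N), for 0.2 s.
At the end, for the whole second after the job is handed in: Arm still pinched within 20 mm of its balance point; eye round the post, its underside within 6 mm of the groove's height; level within 3.4 degrees; plate centre within 15 mm of the stop centre seen from above; at rest, pressing on the bench post with less than 4 N (horizontal distance between eye_bottom and post_groove below 0.005 m and z of eye_bottom in the frame of post_groove between -0.006 and 0.006 m and angle between marver_arm's own z axis and vertical below 0.06 rad and horizontal distance between plate_bottom and stop_top below 0.015 m and x of the grasp point in the frame of marver_arm between -0.02 and 0.02 m and contact force between the fingers and marver_arm above 2 N and contact force between marver_arm and bench_post below 4 N and linear speed of marver_arm below 0.02 m/s and angular speed of marver_arm below 0.1 rad/s); the arm keeps its last pose, push and grip.
It fails at once if the arm is tipped more than 20 degrees (angle between marver_arm's own z axis and vertical above 0.35 rad).
It fails at once if the arm is rammed against the bench post with more than 30 N (contact force between marver_arm and bench_post above 30 N).
It fails at once if a bystander (flint striker, brass weight or cobalt lump) is pushed more than 30 mm from its place (distance of any of flint_striker, brass_weight, cobalt_lump from where it was at the start of the episode above 0.03 m).
It also fails if it takes over 40 s, if anything falls off the work surface, if the arm or the gripper's body presses on something with over 40 N, if the wrist force passes 120 N, or if a joint passes its speed limit or range.

### The arm

A 6-joint arm with a two-finger parallel gripper is mounted at the origin on the work surface; the furniture and walls round the work are solid. World frame = base frame: x ahead of the robot, y to its left, z up, the work surface at z = 0. Lengths are in m, angles in rad, forces in N, time in s.
With the tool pointing down it reaches from about 0.25 to 0.8 m from the base axis. Payload 3.9 kg.
Tool frame: the origin (TCP) lies at the very end of the fingers, on their centre line; the grasp point (between the pads) lies robot.hold_point_z behind it (robot.hold_point_z is the distance from the TCP to the grasp point, in m); z points along the fingers, y is the line along which they close (so a half turn about z gives the same grasp; the last joint's range is limited). The gripper opens to 85 mm and grips with 20 to 120 N. Pads are 22 mm wide; open, the fingers measure 114 mm over their backs; the gripper's body (76 mm by 85 mm) begins 54 mm behind the grasp point. The pads swing forward as they close: fully open they stand 13 mm farther back than shut.
Start: joints at [-1.234, 0.26, -0.138, 1.173, 0, 1.571], TCP at [0.173, -0.495, 0.231] pointing down, gripper open.
Joint ranges: [-2.78, 2.78], [-0.83, 1.72], [-1.28, 1.37], [-1.9, 2.12], [-1.57, 1.48], [-3.14, 3.14]. Speed limits (rad/s): [2.57, 2.57, 3.14, 3.14, 3.14, 3.14].

### API

Orientations are given as a 3x3 rotation matrix whose columns are the frame's x, y, z axes.
In Python, from bench import robot, optics gives the robot as it stands.
- The arm moves only by the shell command python3 -m pendant 'ROWS' [OPENING] [FORCE]. ROWS is text: rows parted by semicolons, each of 6 numbers parted by spaces: the shift along the tool's x, y, z in mm, then the turn, a rotation vector about the tool's x, y, z in rad. A call has 1 to 8 rows; each row shifts and turns the commanded pose from where the row before left it, along the tool's axes as they then stand; what a row does not reach is not made up. A row lasts 1/12 s, in which the tool goes at most 41.7 mm and 7.16 degrees, less where a joint would pass 70% of its speed; a pose out of reach is approached as far as the arm can. A call with a gripper value outside its range is refused whole. OPENING is the opening, from 0 (shut) to 1 (fully open), set as the call begins (- or left out, the last holds). The fingers move at their own pace and stop on an object; FORCE is the grip in N (left out, the last holds). Time passes only in rows, so rows that do not move let the fingers close. It gives the time, the measured TCP pose, the force, the opening and the grip force at its end, in the units of the state.
- robot.observe(): the state, without advancing time (a new reading comes with each control period).
- optics.snapshot(name): name is "scene" or "top" or "wrist"; returns a dict with "frame" (420x560x3 uint8, blue, green, red), "fx", "fy", "cx", "cy" (pixels), "R" (3x3) and "t" (3): a world point X has camera coordinates R X + t. Camera axes: x right, y down, z forward; pixel columns grow to the right and rows downward; lengths in m; the calibration is good to about 2 mm. A picture is of the moment at which its call begins. There is no depth.
- robot.hand_in(): hands the job in; it is judged then, once.
The state is a dict: "time": time; "qpos": joint angles; "dq": joint speeds; "joint_efforts": joint torques, N m; "eef_pos": TCP position; "eef_rot": TCP orientation; "wrist_force": force on the tool from outside, world axes, zero at the start; "ft_torque": the same for the moment, N m; "grip_width": finger opening in m; "finger_force": force on a finger pad.
Only numpy, scipy, OpenCV 4.12 (cv2) and the standard library are available. Lean on these libraries where they do the work, as an engineer would, in place of code of your own. Each camera call takes 0.05 s, during which the arm holds its last target. There are 200 camera calls.

## Working session

There is one attempt and no reset: what is moved stays moved. The work goes in short steps, Python scripts to look and compute and a shell command to move; the robot and the scene stay as the last step left them, time stands still between calls to the robot, and variables do not carry over. Pictures are saved under pics/ and viewed, at most 10 in all, crops included, and the job is handed in when it is done.

```bash
mkdir -p pics; python3 - <<'E'
from bench import robot, optics
import cv2,numpy as np
s=robot.observe();print(s, robot.hold_point_z)
for n in("scene","top"):
    d=optics.snapshot(n);cv2.imwrite(f"pics/{n}0.png",d["frame"]);print(n,d["fx"],d["cx"],d["cy"],d["R"],d["t"])
E
```

```text
{'time': 0.0, 'qpos': array([-1.23400940e+00,  2.60667939e-01, -1.39378049e-01,  1.17265473e+00,
        4.39924486e-05,  1.57081809e+00]), 'dq': array([-8.61370870e-04,  9.13263133e-04, -3.51312252e-04, -1.29311039e-04,
        6.61083877e-05, -2.60798089e-04]), 'joint_efforts': array([ 1.11486494e-03, -4.05679142e+01,  2.53922063e+01,  1.88631203e-02,
        2.83879999e-04, -6.98084875e-06]), 'eef_pos': array([ 0.17328296, -0.49487358,  0.2304699 ]), 'eef_rot': array([[ 9.43828534e-01,  3.30435095e-01, -5.87796587e-04],
       [ 3.30435615e-01, -9.43826796e-01,  1.81194160e-03],
       [ 4.39509275e-05, -1.90439112e-03, -9.99998186e-01]]), 'wrist_force': array([0.25644241, 0.05877824, 0.13774815]), 'ft_torque': array([-0.00599397, -0.00478531, -0.04144848]), 'finger_force': 0.0, 'grip_width': 0.08530292340801286} 0.0187
scene 529.8900214852729 280.0235898952149 206.75655433348442 [[ 0.79493731  0.60635583 -0.02018108]
 [ 0.37755782 -0.52047149 -0.76587174]
 [-0.47489447  0.6012005  -0.64267659]] [-0.38275373 -0.20230074  1.45276524]
top 450.28823483176063 277.48864955090556 214.57524524451784 [[ 0.00734333 -0.99995969  0.00516578]
 [-0.99742487 -0.00769308 -0.07130533]
 [ 0.0713422  -0.00462886 -0.99744116]] [-0.12808066  0.55571523  1.02458899]
```

View pics/scene0.png

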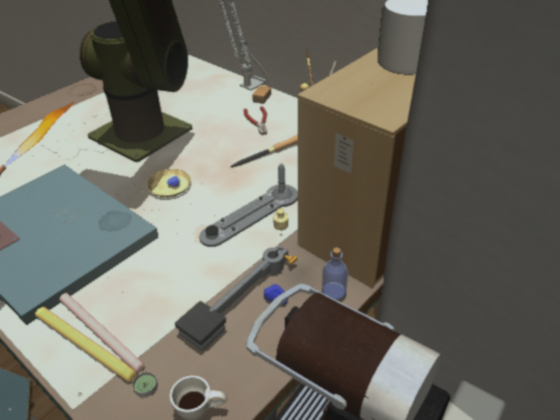

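View pics/top0.png

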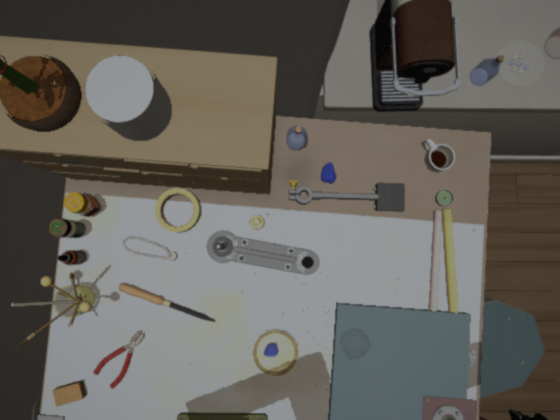

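The scene view shows the arm with its eye near (272,258) and plate near (201,325), and the post near (282,180). In the top view the eye is near (304,195), the plate (391,196), the post (222,245) and the stop (307,262). I'll enlarge the top view next.

```bash
cat > h.py <<'E'
from bench import robot, optics
import cv2,numpy as np
np.set_printoptions(precision=4,suppress=True)
def ray(d,u,v,z):
    R,t=np.array(d["R"]),np.array(d["t"]);c=-R.T@t
    w=R.T@np.array([(u-d["cx"])/d["fx"],(v-d["cy"])/d["fy"],1]);return c+w*(z-c[2])/w[2]
def proj(d,X):
    p=np.array(d["R"])@np.array(X)+np.array(d["t"]);return d["fx"]*p[0]/p[2]+d["cx"],d["fy"]*p[1]/p[2]+d["cy"]
E
python3 - <<'E'
from h import *
d=optics.snapshot("top");f=d["frame"]
cv2.imwrite("pics/topc.png",cv2.resize(f[172:282,200:416],None,fx=3.7,fy=3.7,interpolation=cv2.INTER_CUBIC))
d=optics.snapshot("scene");f=d["frame"]
cv2.imwrite("pics/scc.png",cv2.resize(f[155:355,165:315],None,fx=3,fy=3,interpolation=cv2.INTER_CUBIC))
E
```

```text
(no output)
```

View pics/topc.png

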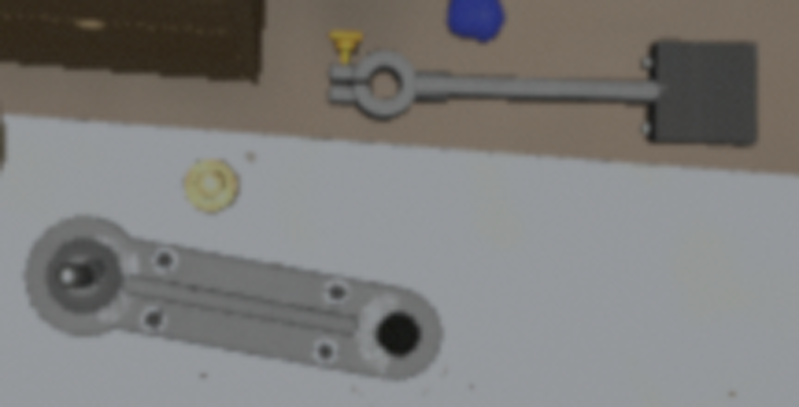

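View pics/scc.png

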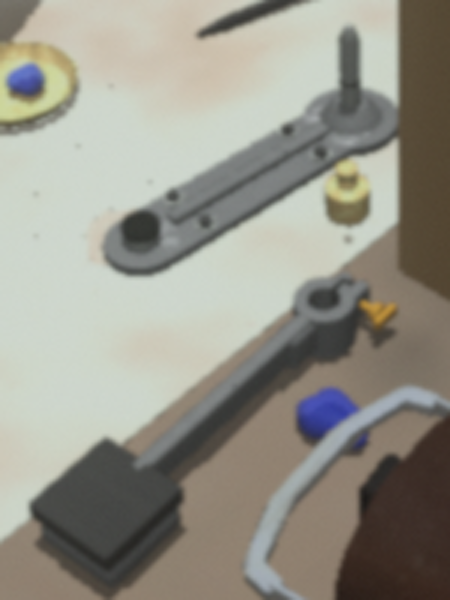

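The enlarged top view shows the eye bore at crop (385,84), the plate centre at (704,92), the boss centre at (84,275), the post tip at about (72,275) and the stop's black top at (398,334). The scene crop shows the post tip at (348,30).

```bash
python3 - <<'E'
from h import *
d=optics.snapshot("top");s=optics.snapshot("scene")
T=lambda u,v:(200+(u+.5)/3.7-.5,172+(v+.5)/3.7-.5)
S=lambda u,v:(165+(u+.5)/3-.5,155+(v+.5)/3-.5)
for n,p,z in [("eye",(385,84),.036),("plate",(704,92.5),.036),("boss",(84,275),.024),("tip",(69,275),.095),("stop",(398,334),.026),("footend",(85,275),.01),("lump",(475,15),.02),("weight",(211,185),.04),("screw",(346,43),.03),("chest",(262,80),.35)]:
    print(n,ray(d,*T(*p),z))
for n,p,z in [("eye",(324,298),.036),("plate",(108,499),.036),("tip",(348,30),.095),("stop",(140,224),.026)]:
    print("sc",n,ray(s,*S(*p),z))
g=d["frame"].astype(int)
m=np.uint8(g.max(2)<40)*255
for nm,(x0,x1,y0,y1) in dict(stop=(295,320,250,275)).items():
    M=cv2.moments(m[y0:y1,x0:x1],True);c=(x0+M["m10"]/M["m00"],y0+M["m01"]/M["m00"]);print(nm,M["m00"],c,ray(d,*c,.026))
m=np.uint8(g.max(2)<85)*255
n,l,st,c=cv2.connectedComponentsWithStats(m)
for i in range(1,n):
    if st[i,4]>40 and 360<c[i,0]<410 and 170<c[i,1]<220: print(st[i],c[i],ray(d,*c[i],.036))
print(proj(d,[.5,-.2,.1]))
E
```

```text
eye [ 0.6025 -0.1836  0.036 ]
plate [ 0.5988 -0.3814  0.036 ]
boss [0.4831 0.0024 0.024 ]
tip [0.483  0.0027 0.095 ]
stop [ 0.4481 -0.1927  0.026 ]
footend [0.4831 0.0034 0.01  ]
lump [ 0.6487 -0.2413  0.02  ]
weight [ 0.5388 -0.0766  0.04  ]
screw [ 0.6288 -0.1595  0.03  ]
chest [ 0.567  -0.1109  0.35  ]
sc eye [ 0.6028 -0.1815  0.036 ]
sc plate [ 0.6025 -0.383   0.036 ]
sc tip [0.4851 0.0007 0.095 ]
sc stop [ 0.4483 -0.1924  0.026 ]
stop 77.0 (307.35064935064935, 261.8181818181818) [ 0.4483 -0.1931  0.026 ]
[312 183  93  29 919] [382.6496 197.1708] [ 0.5974 -0.3648  0.036 ]
(np.float64(313.1296229667853), np.float64(238.6533702284605))
```

```bash
cat >> h.py <<'E'
def need(tcp,yaw):
    "remaining shift in tool axes (mm) and level+yaw turn (rotvec, rad) to reach tcp with tool x at yaw, pointing down"
    from scipy.spatial.transform import Rotation as Q
    s=robot.observe();R=s["eef_rot"]
    c,n=np.cos(yaw),np.sin(yaw);D=np.array([[c,n,0],[n,-c,0],[0,0,-1]])
    print("t",s["time"],"pos",s["eef_pos"],"shift",R.T@(np.array(tcp)-s["eef_pos"])*1e3,"turn",Q.from_matrix(R.T@D).as_rotvec(),"w",s["grip_width"],"ff",s["finger_force"],"wf",s["wrist_force"],"tq",s["ft_torque"])
E
python3 -m pendant '36 0 0 0 0 0; 36 0 0 0 0 0; 36 0 0 0 0 0; 36 0 0 0 0 0; 36 0 0 0 0 0; 36 0 0 0 0 0; 36 0 0 0 0 0; 36 -6 0 0 0 0' 1 80
python3 -m pendant '36 -4 0 0 0 0; 36 -4 0 0 0 0; 36 -4 0 0 0 0; 36 -4 0 0 0 0; 28 0 0 0 0 0; 0 0 0 0 0 -0.122; 0 0 0 0 0 -0.122; 0 0 0 0 0 -0.122'
python3 -m pendant '0 0 0 0 0 -0.122; 0 0 0 0 0 -0.122; 0 0 0 0 0 -0.122; 0 0 0 0 0 -0.122; 0 0 0 0 0 -0.122; 0 0 0 0 0 -0.122; 0 0 0 0 0 -0.122; 0 0 0 0 0 0'
python3 - <<'E'
from h import *
need([.6012,-.3223,.12],np.radians(89.4))
d=optics.snapshot("wrist");cv2.imwrite("pics/w1.png",d["frame"])
print(robot.observe()["qpos"]);
for n,X in dict(bal=[.6012,-.3223,.036],eye=[.6027,-.1825,.036],plate=[.6005,-.3822,.036]).items(): print(n,proj(d,X))
E
```

```text
time: 0.97
eef_pos: [0.4453, -0.3945, 0.2311]
eef_rot: [[0.944, 0.33, 0.0], [0.33, -0.944, -0.001], [0.0, 0.001, -1.0]]
wrist_force: [0.4, -1.0, 0.1]
grip_width: 0.0853
finger_force: 0.0
time: 1.63
eef_pos: [0.6011, -0.322, 0.2305]
eef_rot: [[0.758, 0.652, -0.001], [0.652, -0.758, 0.0], [-0.0, -0.001, -1.0]]
wrist_force: [-0.3, -0.7, 0.3]
grip_width: 0.0855
finger_force: 0.0
time: 2.3
eef_pos: [0.6003, -0.3227, 0.231]
eef_rot: [[0.012, 1.0, -0.0], [1.0, -0.012, 0.0], [0.0, -0.0, -1.0]]
wrist_force: [-0.4, 0.2, 1.4]
grip_width: 0.0857
finger_force: 0.0
t 2.3 pos [ 0.6003 -0.3227  0.231 ] shift [  0.3454   0.9131 111.0169] turn [-0.0004 -0.0002 -0.0016] w 0.08566195435340823 ff 0.0 wf [-0.4424  0.1528  1.3543] tq [ 0.0023 -0.0301  0.0649]
[-0.4932  0.5417  0.3043  1.3338  0.      1.094 ]
bal (np.float64(282.4409177554771), np.float64(184.64491705746866))
eye (np.float64(282.39621930460225), np.float64(50.81996787446451))
plate (np.float64(282.41015147907984), np.float64(232.28132248461648))
```

View pics/w1.png

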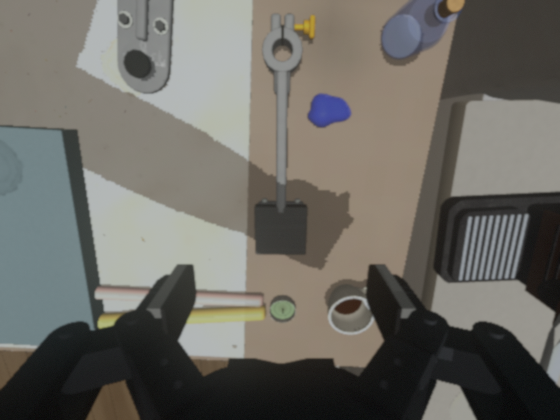

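The wrist view shows the eye at (282,47), the plate centre at (281,229) and the rib at column 281. This matches the predictions to within 3–4 px, so I'll descend and grip.

```bash
python3 -m pendant '1.5 1 36 0 0 0; 0 0 36 0 0 0; 0 0 36 0 0 0; 0 0 36 0 0 0; 0 0 36 0 0 0; 0 0 20 0 0 0; 0 0 13 0 0 0; 0 0 9 0 0 0'
python3 -m pendant '0 0 1.5 0 0 0; 0 0 0 0 0 0; 0 0 0 0 0 0' 
python3 -m pendant '0 0 0 0 0 0; 0 0 0 0 0 0; 0 0 0 0 0 0; 0 0 0 0 0 0; 0 0 0 0 0 0; 0 0 0 0 0 0; 0 0 0 0 0 0; 0 0 0 0 0 0' 0 80
python3 - <<'E'
from h import *
need([.6012,-.321,.0073],np.radians(89.4))
E
```

```text
time: 3.02
eef_pos: [0.5999, -0.3204, 0.0066]
eef_rot: [[0.017, 1.0, -0.003], [1.0, -0.017, 0.002], [0.002, -0.003, -1.0]]
wrist_force: [0.1, -0.5, 0.1]
grip_width: 0.0853
finger_force: 0.0
time: 3.27
eef_pos: [0.6023, -0.3217, 0.009]
eef_rot: [[0.015, 1.0, 0.002], [1.0, -0.015, -0.001], [-0.001, 0.002, -1.0]]
wrist_force: [1.1, -0.1, 0.8]
grip_width: 0.0855
finger_force: 0.0
time: 3.93
eef_pos: [0.6012, -0.3213, 0.0082]
eef_rot: [[0.014, 1.0, -0.0], [1.0, -0.014, -0.0], [-0.0, -0.0, -1.0]]
wrist_force: [-2.1, 0.2, 4.4]
grip_width: 0.0106
finger_force: 80.4
t 3.9333 pos [ 0.6012 -0.3213  0.0082] shift [0.3113 0.0164 0.9289] turn [-0.0002  0.0002 -0.0036] w 0.010636754131859629 ff 80.35036325454712 wf [-2.0804  0.173   4.4337] tq [0.0346 0.4068 0.0453]
```

```bash
python3 -m pendant '0 0 -3 0 0 0; 0 0 -6 0 0 0; 0 0 -12 0 0 0; 0 0 -12 0 0 0; 0 0 -12 0 0 0; 0 0 -6 0 0 0; 0 0 0 0 0 0; 0 0 0 0 0 0'
python3 - <<'E'
from h import *
need([.6012,-.321,.15],np.radians(89.4))
d=optics.snapshot("wrist")
s=optics.snapshot("scene")
a=cv2.resize(s["frame"][170:345,165:315],None,fx=2.6,fy=2.6,interpolation=cv2.INTER_CUBIC)
b=cv2.resize(d["frame"][0:420,200:360],None,fx=455/420,fy=455/420)
cv2.imwrite("pics/lift.png",np.hstack([a,b]))
E
```

```text
time: 4.6
eef_pos: [0.602, -0.3216, 0.0599]
eef_rot: [[0.014, 1.0, 0.002], [1.0, -0.014, -0.001], [-0.001, 0.002, -1.0]]
wrist_force: [-0.6, 0.2, -6.6]
grip_width: 0.0106
finger_force: 78.9
t 4.6 pos [ 0.602  -0.3216  0.0599] shift [  0.4582  -0.698  -90.1497] turn [ 0.0018  0.0009 -0.0035] w 0.010622983520604132 ff 78.89406323432922 wf [-0.6192  0.1597 -6.5712] tq [0.0535 0.0018 0.0292]
```

View pics/lift.png

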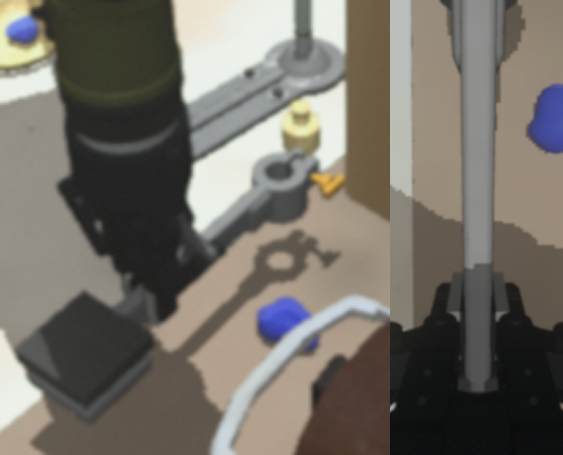

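The scene shows the arm lifted and level, with its eye clear of the bench; the wrist view shows the rib held squarely.

```bash
python3 -m pendant '0 0 -15 0 0 0; 0 0 -20 0 0 0; 0 0 -20 0 0 0; 0 0 -20 0 0 0; 0 0 -12 0 0 0; 0 -8 -3 0 0 0; 0 -15 0 0 0 0; 0 -20 0 0 0 0'
python3 -m pendant '0 -20 0 0 0 0; 0 -20 0 0 0 0; 0 -20 0 0 0 0; 0 -20 0 0 0 0; 0 -10 0 0 0 0; 0 0 0 0 0 0.05; 0 0 0 0 0 0.07; 0 0 0 0 0 0.04'
python3 - <<'E'
from h import *
need([.4587,-.1357,.15],np.radians(79.6))
E
```

```text
time: 5.37
eef_pos: [0.5581, -0.3203, 0.1476]
eef_rot: [[0.013, 1.0, -0.0], [1.0, -0.013, 0.0], [0.0, -0.0, -1.0]]
wrist_force: [-0.7, -0.2, -6.4]
grip_width: 0.0109
finger_force: 79.0
time: 6.03
eef_pos: [0.4676, -0.3191, 0.148]
eef_rot: [[0.176, 0.984, -0.001], [0.984, -0.176, 0.001], [0.001, -0.001, -1.0]]
wrist_force: [-0.6, 0.1, -6.3]
grip_width: 0.0108
finger_force: 78.9
t 6.0333 pos [ 0.4676 -0.3191  0.148 ] shift [178.9465 -41.1133  -1.8265] turn [-0.0009 -0.0006  0.0041] w 0.01078410262849058 ff 78.91206622123718 wf [-0.6012  0.1079 -6.2558] tq [ 0.0169 -0.0396  0.018 ]
```

```bash
python3 -m pendant '10 -3 0 0 0 0; 22 -5 0 0 0 0; 30 -7 0 0 0 0; 30 -7 0 0 0 0; 30 -7 0 0 0 0; 30 -7 0 0 0 0; 18 -4 0 0 0 0; 9 -1 0 0 0 0'
python3 -m pendant '0 0 0 0 0 0; 0 0 0 0 0 0'
python3 - <<'E'
from h import *
need([.4587,-.1357,.15],np.radians(79.6))
for n in("top","scene","wrist"):
    d=optics.snapshot(n);np.save(n+".npy",d["frame"])
    b=robot.observe()["eef_pos"]+[0,0,-.0073]
    print(n,"tip",proj(d,[.484,.002,.095]),"stop",proj(d,[.4482,-.1928,.026]),"eye",proj(d,[.484,.002,.178]))
    d["frame"]
t=np.load("top.npy")[200:300,190:340];s=np.load("scene.npy")[120:260,190:330];w=np.load("wrist.npy")
r=lambda a,k:cv2.resize(a,None,fx=k,fy=k,interpolation=cv2.INTER_CUBIC)
o=np.zeros((590,790,3),np.uint8);a=r(t,2.9);o[:290,:435]=a;a=r(s,2.5);o[:350,440:790]=a;a=r(w[:420,140:440],.7);o[294:588,100:310]=a
cv2.imwrite("pics/over.png",o)
E
```

```text
time: 6.7
eef_pos: [0.4571, -0.1325, 0.1482]
eef_rot: [[0.169, 0.986, -0.002], [0.986, -0.169, 0.002], [0.002, -0.003, -1.0]]
wrist_force: [-0.5, 0.1, -6.2]
grip_width: 0.0106
finger_force: 78.9
time: 6.87
eef_pos: [0.4591, -0.1358, 0.1487]
eef_rot: [[0.171, 0.985, 0.0], [0.985, -0.171, -0.001], [-0.001, 0.0, -1.0]]
wrist_force: [0.2, -0.9, -6.8]
grip_width: 0.0103
finger_force: 78.9
t 6.8667 pos [ 0.4591 -0.1358  0.1487] shift [-0.0124 -0.3821 -1.2878] turn [0.0003 0.0008 0.0092] w 0.010258886549316015 ff 78.92264485359192 wf [ 0.2498 -0.8684 -6.7546] tq [-0.0193  0.0143  0.0269]
top tip (np.float64(218.63840834735203), np.float64(245.47324800607151)) stop (np.float64(307.23238343884833), np.float64(261.85058638806237)) eye (np.float64(213.3307946683037), np.float64(245.35188663587792))
scene tip (np.float64(280.6119646686902), np.float64(164.2212215079661)) stop (np.float64(211.1644944664185), np.float64(229.41796143167184)) eye (np.float64(279.8404235248661), np.float64(131.82335607877485))
wrist tip (np.float64(283.11895881815565), np.float64(-0.3506646550650885)) stop (np.float64(280.73407360563715), np.float64(257.78915286406107)) eye (np.float64(285.37279753651706), np.float64(-100.37935986516194))
```

View pics/over.png

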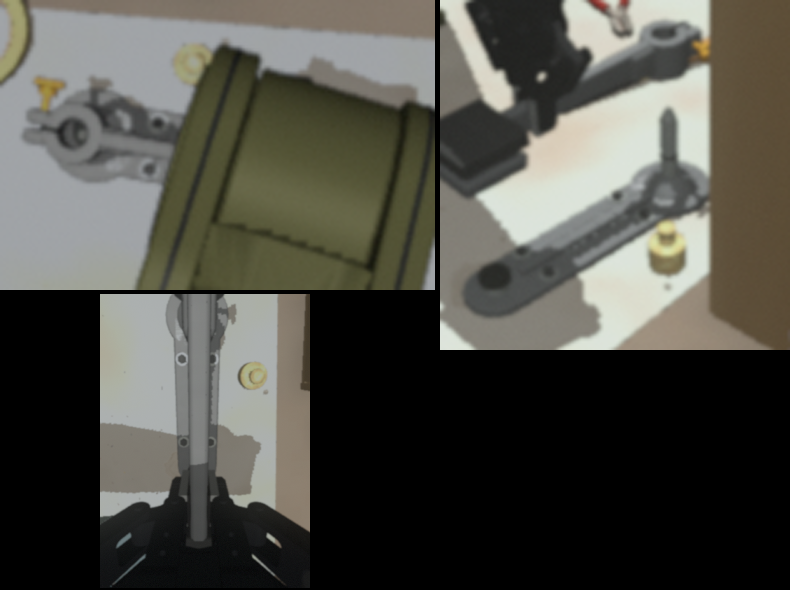

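The top view shows the eye over the post at about (215.5,245.5), roughly 4 mm short along the arm. The scene view shows it at about (279.6,133.6). I'll zoom in on both for a finer measurement.

```bash
python3 - <<'E'
from h import *
z=lambda a,x,y,w=36:cv2.resize(a[y:y+w,x:x+w],None,fx=8,fy=8,interpolation=cv2.INTER_CUBIC)
t,s=np.load("top.npy"),np.load("scene.npy");t0=cv2.imread("pics/top0.png")
P=[z(t,198,228),z(s,262,118),z(t0,205,228),z(s,264,150)]
for p in P:
    p[:]=np.clip(p.astype(float)*1.4,0,255)
    for k in range(0,288,40): cv2.line(p,(k,0),(k,4),(0,0,255),1);cv2.line(p,(0,k),(4,k),(0,0,255),1)
cv2.imwrite("pics/z4.png",np.vstack([np.hstack(P[:2]),np.hstack(P[2:])]))
E
```

```text
(no output)
```

View pics/z4.png

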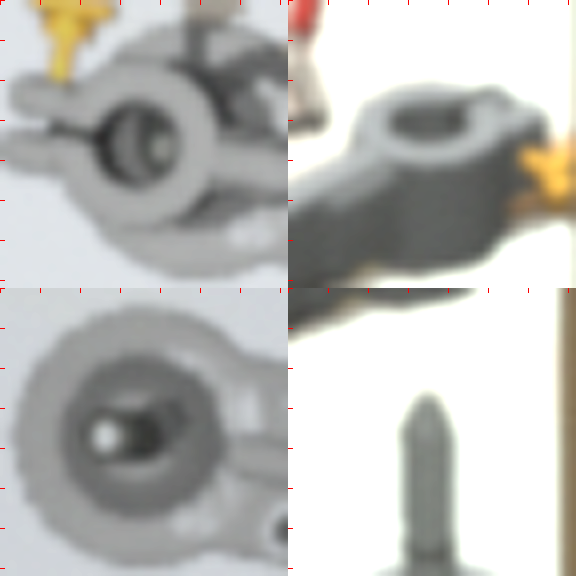

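The zoom gives the eye's top rim centre at top (214.8,245.55) and scene (279.5,132.75). The post tip is at top (217.7,246.2) and scene (281.1,163.3), and the boss centre at top (222.1,246.1). I'll compute both positions from each view.

```bash
python3 - <<'E'
from h import *
t=optics.snapshot("top");s=optics.snapshot("scene")
z=robot.observe()["eef_pos"][2]-.0082+.036
def tri(a,b):
    A=[];B=[]
    for d,(u,v) in((t,a),(s,b)):
        R,T=np.array(d["R"]),np.array(d["t"]);x,y=(u-d["cx"])/d["fx"],(v-d["cy"])/d["fy"]
        A+=[R[0]-x*R[2],R[1]-y*R[2]];B+=[x*T[2]-T[0],y*T[2]-T[1]]
    return np.linalg.lstsq(np.array(A),np.array(B),rcond=None)[0]
e=((214.8,245.55),(279.5,132.75));p=((217.7,246.2),(281.1,163.3))
print("eye",z,ray(t,*e[0],z),ray(s,*e[1],z),tri(*e))
print("tip",ray(t,*p[0],.095),ray(s,*p[1],.095),tri(*p));print("boss",ray(t,222.1,246.1,.024))
need([.4587,-.1357,.15],np.radians(79.6))
E
```

```text
eye 0.17653736692981553 [ 0.4836 -0.0007  0.1765] [0.4842 0.0005 0.1765] [ 0.4841 -0.0003  0.1769]
tip [0.4824 0.004  0.095 ] [0.4828 0.0054 0.095 ] [0.4829 0.0043 0.0956]
boss [0.4828 0.0029 0.024 ]
t 7.1167 pos [ 0.4592 -0.1369  0.1487] shift [ 1.0843 -0.6597 -1.263 ] turn [0.0002 0.0002 0.0062] w 0.010429743116556716 ff 78.92338871955872 wf [-0.196   0.4117 -6.3952] tq [-0.0141  0.0457 -0.0162]
```

```bash
python3 -m pendant '2 -1 0 0 0 0; 2 -1 0 0 0 0; 0 0 8 0 0 0; 0 0 12 0 0 0; 0 0 10 0 0 0; 0 0 5 0 0 0; 0 0 0 0 0 0; 0 0 0 0 0 0'
python3 -m pendant '0 0 4 0 0 0; 0 0 4 0 0 0; 0 0 4 0 0 0; 0 0 2 0 0 0; 0 0 0 0 0 0; 0 0 0 0 0 0; 0 0 0 0 0 0'
python3 - <<'E'
from h import *
need([.4583,-.1325,.0532],np.radians(80.0))
a=[]
for n in("top","scene"):
    d=optics.snapshot(n);np.save(n+".npy",d["frame"])
    print(n,"eye if on axis",proj(d,[.4828,.0038,robot.observe()["eef_pos"][2]+.0278]))
z=lambda a,x,y,w=45,h=55:cv2.resize(a[y:y+h,x:x+w],None,fx=8,fy=8,interpolation=cv2.INTER_CUBIC)
o=np.hstack([z(np.load("top.npy"),192,220),z(np.load("scene.npy"),258,128)]);o=np.uint8(np.clip(o*1.4,0,255))
for k in range(0,440,40): cv2.line(o,(0,k),(4,k),(0,0,255),1)
cv2.imwrite("pics/z5.png",o)
E
```

```text
time: 7.78
eef_pos: [0.4574, -0.1316, 0.1135]
eef_rot: [[0.173, 0.985, -0.001], [0.985, -0.173, 0.0], [0.0, -0.001, -1.0]]
wrist_force: [-0.4, 0.5, -5.2]
grip_width: 0.011
finger_force: 79.0
time: 8.37
eef_pos: [0.4579, -0.1317, 0.0999]
eef_rot: [[0.173, 0.985, 0.0], [0.985, -0.173, -0.0], [-0.0, 0.0, -1.0]]
wrist_force: [0.0, 1.1, -6.4]
grip_width: 0.0104
finger_force: 79.0
t 8.3667 pos [ 0.4579 -0.1317  0.0999] shift [-0.6712  0.5367 46.714 ] turn [0.0003 0.     0.0005] w 0.010406789108257835 ff 78.96885395050049 wf [ 0.0014  1.1034 -6.4322] tq [-0.0325  0.0021 -0.009 ]
top eye if on axis (np.float64(215.7749759766799), np.float64(246.0028674718556))
scene eye if on axis (np.float64(280.379201620232), np.float64(151.22490658307626))
```

View pics/z5.png

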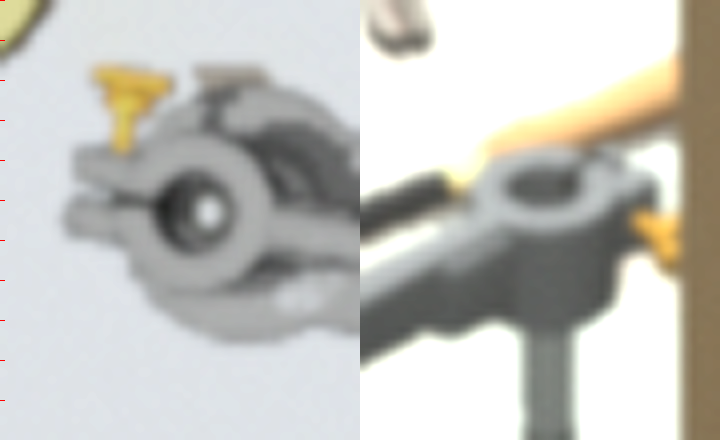

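The top view shows the bore centre at (215.9,245.9), against (215.8,246.0) predicted for an eye on the post's axis. The post tip is visible inside the bore at (217.7,245.9), as it should be from parallax. The scene view agrees to within 1 px, so I'll lower slowly.

```bash
python3 -m pendant '0 0 3 0 0 0; 0 0 3 0 0 0; 0 0 3 0 0 0; 0 0 3 0 0 0; 0 0 2 0 0 0; 0 0 0 0 0 0; 0 0 0 0 0 0; 0 0 0 0 0 0'
python3 -m pendant '0 0 2 0 0 0; 0 0 2 0 0 0; 0 0 2 0 0 0; 0 0 2 0 0 0; 0 0 2 0 0 0; 0 0 0 0 0 0; 0 0 0 0 0 0; 0 0 0 0 0 0'
python3 - <<'E'
from h import *
need([.4583,-.1325,.0532],np.radians(80.0))
E
```

```text
time: 9.13
eef_pos: [0.4578, -0.1317, 0.0858]
eef_rot: [[0.173, 0.985, 0.0], [0.985, -0.173, 0.0], [0.0, 0.0, -1.0]]
wrist_force: [-0.2, -0.4, -6.0]
grip_width: 0.0103
finger_force: 79.0
time: 9.8
eef_pos: [0.4578, -0.1317, 0.0758]
eef_rot: [[0.173, 0.985, -0.0], [0.985, -0.173, 0.0], [-0.0, -0.0, -1.0]]
wrist_force: [0.2, -0.3, -6.1]
grip_width: 0.0107
finger_force: 79.0
t 9.8 pos [ 0.4578 -0.1317  0.0758] shift [-0.7085  0.6834 22.5958] turn [-0.0001  0.      0.0006] w 0.010701682769481906 ff 78.96848559379578 wf [ 0.1803 -0.2911 -6.1091] tq [ 0.0074 -0.0061  0.0182]
```

```bash
python3 -m pendant '0 0 2 0 0 0; 0 0 2 0 0 0; 0 0 2 0 0 0; 0 0 2 0 0 0; 0 0 2 0 0 0; 0 0 2 0 0 0; 0 0 0 0 0 0; 0 0 0 0 0 0'
python3 -m pendant '0 0 2 0 0 0; 0 0 2 0 0 0; 0 0 2 0 0 0; 0 0 2 0 0 0; 0 0 1.5 0 0 0; 0 0 1 0 0 0; 0 0 0 0 0 0; 0 0 0 0 0 0'
python3 - <<'E'
from h import *
need([.4583,-.1325,.0532],np.radians(80.0))
F=[];T=[];ims={}
for i in range(6):
  for n in("top","scene"):
    d=optics.snapshot(n);ims[n]=d["frame"];s=robot.observe();F.append(s["wrist_force"]);T.append(s["ft_torque"])
print(np.mean(F,0),np.mean(T,0))
zz=s["eef_pos"][2]+.0278
for n in ims:
    d=optics.snapshot(n);print(n,proj(d,[.4828,.0038,zz]),"groove",proj(d,[.4828,.0038,.045]))
z=lambda a,x,y,w=45,h=55:cv2.resize(a[y:y+h,x:x+w],None,fx=8,fy=8,interpolation=cv2.INTER_CUBIC)
o=np.hstack([z(ims["top"],192,220),z(ims["scene"],258,148)]);o=np.uint8(np.clip(o*1.4,0,255))
for k in range(0,440,40): cv2.line(o,(0,k),(4,k),(0,0,255),1)
cv2.imwrite("pics/z6.png",o)
E
```

```text
time: 10.47
eef_pos: [0.4576, -0.1317, 0.0636]
eef_rot: [[0.173, 0.985, -0.0], [0.985, -0.173, 0.0], [0.0, -0.0, -1.0]]
wrist_force: [-0.1, -0.4, -5.8]
grip_width: 0.0105
finger_force: 79.0
time: 11.13
eef_pos: [0.4577, -0.1317, 0.0532]
eef_rot: [[0.173, 0.985, -0.0], [0.985, -0.173, 0.0], [0.0, -0.0, -1.0]]
wrist_force: [0.8, -0.3, -6.0]
grip_width: 0.0107
finger_force: 79.0
t 11.1333 pos [ 0.4577 -0.1317  0.0532] shift [-0.713   0.7641  0.0259] turn [-0.0002 -0.      0.0005] w 0.010672687065283298 ff 78.96846413612366 wf [ 0.8119 -0.287  -6.0118] tq [ 0.0579 -0.0313 -0.0193]
[-0.0083  0.0529 -6.5795] [-0.0144  0.0083 -0.0117]
top (np.float64(218.60003951862424), np.float64(246.03915263308906)) groove (np.float64(220.6092545876162), np.float64(246.06495902351134))
scene (np.float64(280.7952198165928), np.float64(168.77629473925012)) groove (np.float64(281.10298443483737), np.float64(181.76057360685516))
```

View pics/z6.png

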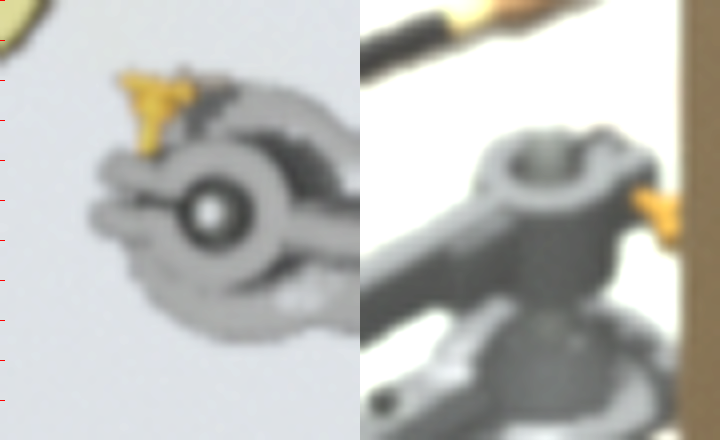

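The eye is centred round the post: top view (218.3,246.05) against (218.6,246.0) expected. The wrist reads only the arm's weight, so nothing is touching, and I'll hand in.

```bash
python3 -m pendant '0 0 0 0 0 0; 0 0 0 0 0 0; 0 0 0 0 0 0; 0 0 0 0 0 0'; python3 -c "
from bench import robot
print(robot.hand_in())"
```

```text
time: 12.17
eef_pos: [0.4577, -0.1317, 0.0533]
eef_rot: [[0.173, 0.985, -0.0], [0.985, -0.173, 0.0], [0.0, -0.0, -1.0]]
wrist_force: [-0.0, -0.1, -6.3]
grip_width: 0.0103
finger_force: 79.0
the job is handed in; nothing more can be done
None
```

I handed the job in at 12.2 s with the gripper holding the arm level and still, the eye centred round the post with its underside at about groove height, and wrist forces showing no lean on the post; the hand-in returned no verdict.

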